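# Set out a pipe-to-flange weld on the fit-up plate

### The arm

A 7-joint arm with a two-finger parallel gripper is mounted at the origin on the work surface. World frame = base frame: x ahead of the robot, y to its left, z up, the work surface at z = 0. Lengths are in m, angles in rad, forces in N, time in s.
With the tool pointing down it reaches from about 0.4 to 0.85 m from the base axis. Payload 10.4 kg.
Tool frame: the origin (TCP) lies midway between the tips of the shut fingers; the grasp point (between the pads) lies 19 mm behind it; y points along the fingers, x is the direction in which the jaws open and shut, and the axes are right-handed (so a half turn about y gives the same grasp; the last joint's range is limited). The gripper opens to 87 mm and grips with 3 to 60 N. Pads are 19 mm wide; open, the fingers measure 117 mm over their backs; the gripper's body (75 mm by 190 mm) begins 51 mm behind the grasp point.
Start: joints at [1.167, 0.332, -0.065, 1.46, 0.022, 1.35, -0.088], TCP at [0.232, -0.58, 0.223] pointing down, gripper open.
Joint ranges: [-2.6, 2.6], [-0.5, 2.12], [-1.47, 1.34], [0.16, 2.42], [-1.27, 4.41], [0.06, 2.06], [-2.6, 2.6]. Speed limits (rad/s): [2.22, 2.22, 2.79, 2.79, 3.14, 3.14, 3.14].

### API

Orientations are given as a unit quaternion [x, y, z, w].
In Python, from bench import * gives the robot as it stands.
- The arm moves only by the tool jog_arm, never from a script. Its argument "commands" is a list of rows, each an object with "translation": the shift along the world's x, y, z in mm, a list of three; "twist": the turn about the world's z in rad. A call has 1 to 20 rows; each row shifts and turns the commanded pose from where the row before left it; what a row does not reach is not made up. A row lasts 1/10 s, in which the tool goes at most 50 mm and 8.59 degrees, less where a joint would pass 70% of its speed; a pose out of reach is approached as far as the arm can. A call is refused whole if a number of a shift passes 50 or a number of a turn 0.15, either way. A call with a gripper value outside its range is refused whole. "grip" is the closure, from 0 (fully open) to 1 (shut), set as the call begins (left out, the last holds). The fingers move at their own pace and stop on an object; "grip_force" is the grip in N (left out, the last holds). Time passes only in rows, so rows that do not move let the fingers close. It gives the time, the measured TCP pose, the force and the opening at its end, in the units of the state.
- read_state(): the state, without advancing time (a new reading comes with each control period).
- camera(name): name is "scene" or "top" or "wrist"; returns a dict with "img" (480x640x3 uint8, red, green, blue), "fx", "fy", "cx", "cy" (pixels), "cam_to_world" (4x4, takes a point from camera to world coordinates). Camera axes: x right, y down, z forward; pixel columns grow to the right and rows downward; lengths in m; the calibration is good to about 2 mm. A picture is of the moment at which its call begins. There is no depth.
- close_job(): hands the job in, once; it reports no verdict.
The state is a dict: "time": time; "joint_positions": joint angles; "joint_vel": joint speeds; "joint_torque": joint torques, N m; "ee_pos": TCP position; "eef_rot": TCP orientation; "ft_force": force on the tool from outside, world axes, zero at the start; "torque": the same for the moment, N m; "width": finger opening in m.
Only numpy, scipy, OpenCV 4.12 (cv2) and the standard library are available. Lean on these libraries where they do the work, as an engineer would, in place of code of your own. Each camera call takes 0.05 s, during which the arm holds its last target.

### The job

Get the fit-up plate ready for the next weld: set the steel flange upright (neck up) and centred on the round copper pad, and only then stand the pipe stub on the flange's neck, centred so that their rims line up. Stand the yellow tin midway between the copper pad and the green torch rest, and put the blue V-block, groove up, in the white outline directly behind the copper pad, on its side away from the robot (not the one behind the torch rest), its long sides parallel to the long sides of the outline. Let go of everything, and leave the wrench, the spray can and the mug alone.

Things in the scene. Friction and masses are not known exactly. Their poses are not given: they have to be found in the camera images.
- board: Fixed grey fit-up plate, 245 (x) by 360 mm (y), 12 mm thick. Pad and rest stand on it 220 mm apart in a row along y, either way round. Origin: midway between them, at bench height, 12 mm under the plate's top; x away from the robot (behind), z up; plate spans x -80 to 165 mm. Two flat white outlines (inside 70 mm along x by 56 mm), centred 105 mm behind pad and rest.
- pad: Fixed copper disc, 110 mm diameter, 8 mm thick, lying on the plate. Origin: centre of its underside (its top is 8 mm higher). Axes parallel to the plate's: the centre of the white outline behind it is at x = +105 mm, y = 0 in this frame, on the plate's top face (z = 0 here).
- rest: Torch rest: fixed green post with a small fork on top, foot 52 mm diameter, 94 mm high, fork 48 mm wide along the plate's y. Origin: centre of the underside of its foot, on the plate's top face.
- flange_c (a point): Weld-neck flange, loose, bright steel, standing neck up at the start: disc 100 mm diameter, 14 mm thick, with a hollow neck 48 mm in outside diameter (wall 7 mm) on top, 50 mm high in all, about 0.7 kg. The point is on its axis 36 mm above its underside, in the neck (14 to 50 mm above the underside), z up: grip here, across the neck, from above, in any direction.
- pipe_c (a point): Pipe stub, loose, light grey metal tube with a dark band, standing upright at the start: 48 mm outside diameter, wall 5 mm, 70 mm tall, about 0.35 kg. The point is at its centre, 35 mm above its underside, z along its axis.
- tin_c (a point): Tin for contact tips, loose, closed, all yellow with a thin black band, standing upright: 46 mm diameter, 55 mm tall, about 0.15 kg. The point is at its centre, 27.5 mm above its underside.
- vblock_c (a point): V-block, loose, blue with a bright V-shaped groove along its top: 50 mm long (its x, along the groove), 36 mm wide (its y), 42 mm high, about 0.4 kg. The point is at its centre, 21 mm above its underside, z up. Grip it across its 36 mm width.
- wrench: Bystander: a steel wrench lying on the bench beyond the plate, to the left, 140 mm long, lying along its own x, origin near the middle of its underside. Leave alone.
- spray: Bystander: green spray can standing on the right, 60 mm diameter, 170 mm tall, origin at the centre of its underside. Leave alone.
- mug: Bystander: white mug standing beyond the plate, 80 mm diameter, 90 mm high, origin at the centre of its underside. Leave alone.
Mind the look-alikes: they are no part of the job. What is shaped like the part that bears vblock_c but purple or red is not meant.

How it is judged:
On the way, in this order (a step that is already met when the one before it is completed fails the run):
1. the flange stands centred on the copper pad (horizontal distance between flange_c and pad below 0.012 m and z of flange_c in the frame of pad between 0.039 and 0.049 m and angle between flange_c's own z axis and vertical below 0.06 rad), for 0.2 s.
2. then the pipe stub stands centred on the flange's neck (horizontal distance between pipe_c and flange_c below 0.008 m and z of pipe_c in the frame of flange_c between 0.044 and 0.054 m and angle between pipe_c's own z axis and vertical below 0.06 rad), for 0.2 s.
At the end, for the whole second after the job is handed in: Flange neck up on the pad within 12 mm of its centre; pipe on its neck within 8 mm; tin within 15 mm of midway between pad and rest; V-block groove up within 15 mm of the outline centre behind the pad, within 0.25 rad of square; all upright within 0.06 rad, released, at rest (all of step 1 and all of step 2 and horizontal distance between tin_c and board below 0.015 m and z of tin_c in the frame of board between 0.0345 and 0.0445 m and angle between each of tin_c, vblock_c's own z axis and vertical below 0.06 rad and x of vblock_c in the frame of pad between 0.09 and 0.12 m and y of vblock_c in the frame of pad between -0.015 and 0.015 m and z of vblock_c in the frame of board between 0.028 and 0.038 m and angle between the x axis of vblock_c and the x axis of board, either way round below 0.25 rad and linear speed of each of flange, pipe, tin, vblock below 0.01 m/s); the robot touches nothing.
It fails at once if the wrench is moved by more than 30 mm (distance of wrench from where it was at the start of the episode above 0.03 m).
It fails at once if the spray can is moved by more than 30 mm (distance of spray from where it was at the start of the episode above 0.03 m).
It fails at once if the mug is moved by more than 30 mm (distance of mug from where it was at the start of the episode above 0.03 m).
It also fails if it takes over 128 s, if anything falls off the work surface, if the arm or the gripper's body presses on something with over 40 N, if the wrist force passes 120 N, or if a joint passes its speed limit or range.

## Working session

There is one attempt and no reset: what is moved stays moved. The work goes in short steps, Python scripts to look and compute and a tool call to move; the robot and the scene stay as the last step left them, time stands still between calls to the robot, and variables do not carry over. Pictures are saved under pics/ and viewed, and the job is handed in when it is done.

Besides the shell and the picture viewer there is one more tool, called after "Request:" as a command line: name --argument value ..., lists and objects as JSON in quotes. jog_arm: Moves the arm, as the interface text tells. Its arguments: {"type":"object","properties":{"commands":{"type":"array"},"grip":{"type":"number"},"grip_force":{"type":"number"}},"required":["commands"]}

```bash
mkdir -p pics; ls; cat > h.py <<'E'
from bench import *
import numpy as np, cv2, json
def snap(n,f):
    c=camera(n); cv2.imwrite(f"pics/{f}.png",c["img"][:,:,::-1]); np.savez(f"pics/{f}.npz",fx=c["fx"],fy=c["fy"],cx=c["cx"],cy=c["cy"],T=c["cam_to_world"],img=c["img"]); return c
def load(f): return dict(np.load(f"pics/{f}.npz"))
def px2w(c,u,v,z):
    T=np.array(c["T"]); d=T[:3,:3]@np.array([(u-c["cx"])/c["fx"],(v-c["cy"])/c["fy"],1]); o=T[:3,3]
    return o+d*(z-o[2])/d[2]
def w2px(c,p):
    T=np.array(c["T"]); q=T[:3,:3].T@(np.array(p)-T[:3,3]); return np.array([c["fx"]*q[0]/q[2]+c["cx"],c["fy"]*q[1]/q[2]+c["cy"]])
def crop(f,u0,v0,w,h,s,out):
    im=cv2.imread(f"pics/{f}.png")[v0:v0+h,u0:u0+w]; cv2.imwrite(f"pics/{out}.png",cv2.resize(im,None,fx=s,fy=s,interpolation=cv2.INTER_CUBIC))
E
python3 - <<'E'
from h import *
for n in ["scene","top","wrist"]:
    c=snap(n,n+"0"); print(n,c["fx"],c["cx"],c["cy"],np.round(c["cam_to_world"],3).tolist())
s=read_state(); print({k:np.round(v,3).tolist() for k,v in s.items()})
E
```

```text
pics
scene 611.9303612785819 317.23141668113755 242.28459750755349 [[0.284, 0.69, -0.666, 1.554], [0.959, -0.217, 0.184, -0.334], [-0.017, -0.691, -0.723, 1.107], [0.0, 0.0, 0.0, 1.0]]
top 501.409461394325 319.76431800954185 234.59330159549722 [[0.028, -0.998, 0.063, 0.508], [-0.999, -0.026, 0.02, -0.079], [-0.018, -0.063, -0.998, 1.133], [0.0, 0.0, 0.0, 1.0]]
wrist 402.32660223534896 321.40803180028934 244.12064975385687 [[0.371, -0.896, -0.243, 0.299], [-0.928, -0.359, -0.096, -0.553], [-0.001, 0.261, -0.965, 0.384], [0.0, 0.0, 0.0, 1.0]]
{'time': 0.15, 'joint_positions': [1.167, 0.333, -0.065, 1.461, 0.022, 1.35, -0.088], 'joint_vel': [-0.001, -0.001, 0.0, -0.003, -0.002, -0.002, -0.001], 'joint_torque': [0.001, -62.363, 0.025, -39.014, -0.061, 0.037, 0.0], 'ee_pos': [0.232, -0.58, 0.222], 'eef_rot': [-0.585, 0.397, -0.396, 0.586], 'ft_force': [0.8, -0.052, -0.486], 'torque': [0.009, -0.026, -0.006], 'width': 0.087}
```

View pics/top0.png

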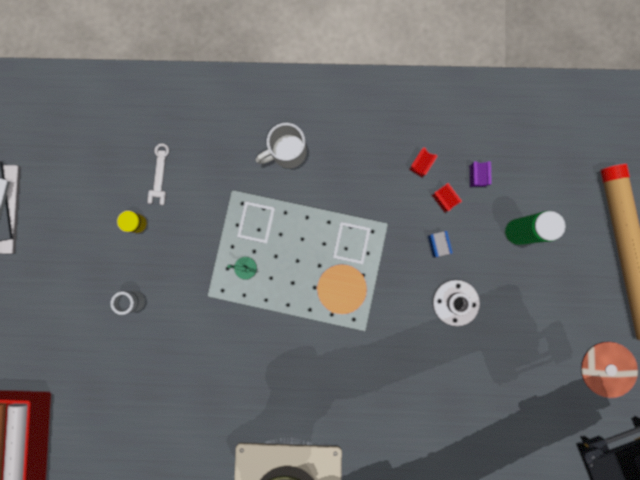

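View pics/scene0.png

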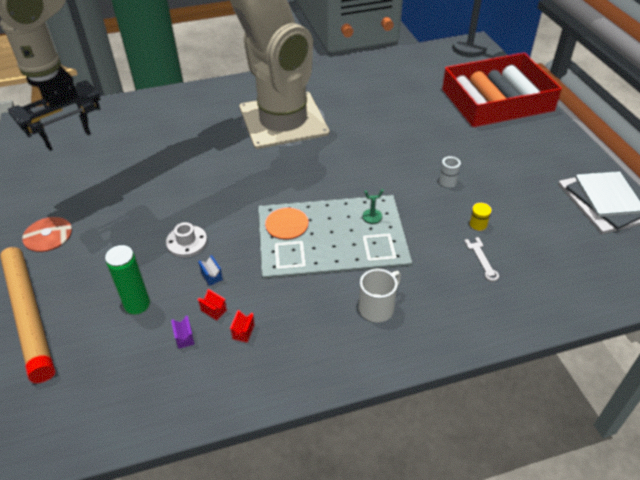

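View pics/wrist0.png

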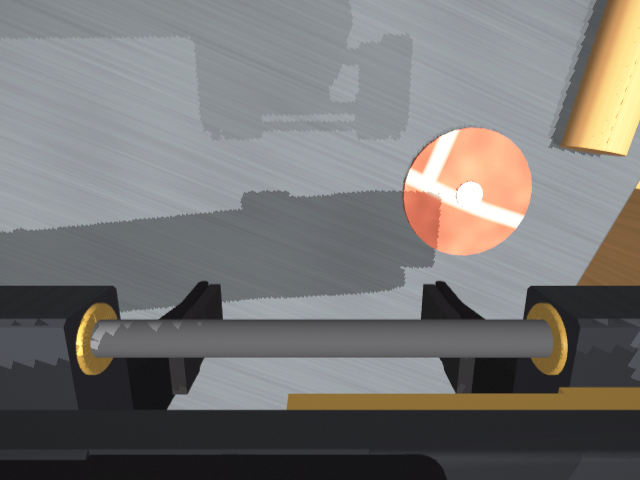

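The top view shows the pad at (342,289), rest foot (245,268), flange (457,303), blue V-block (440,244), pipe (123,303) and tin (129,221). The scene view matches. I'll enlarge crops to measure.

```bash
python3 - <<'E'
from h import *
crop("top0",200,180,200,160,4,"c1"); crop("top0",400,220,100,120,5,"c2"); crop("top0",90,190,80,140,4,"c3")
E
```

```text
(no output)
```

View pics/c1.png

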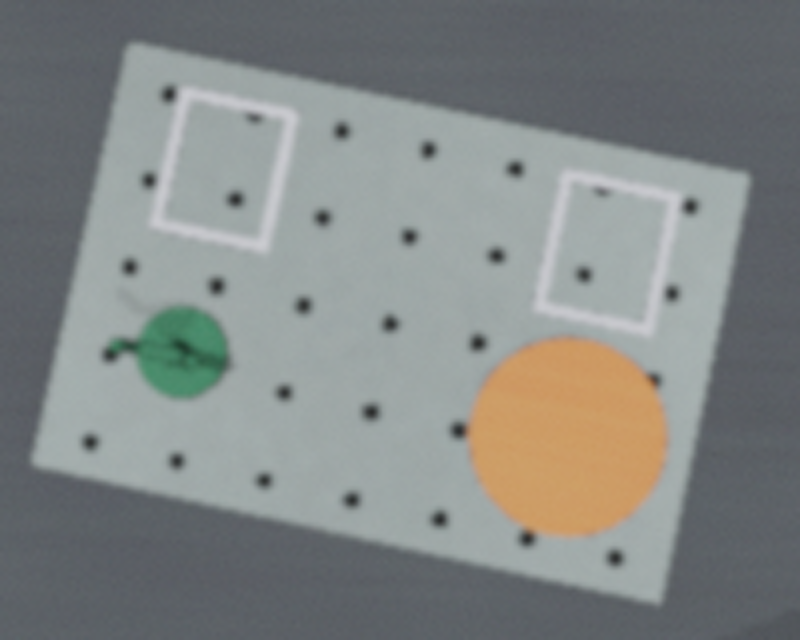

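View pics/c2.png

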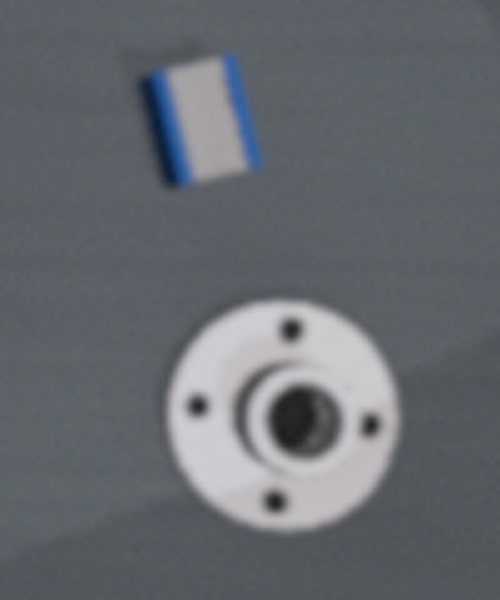

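View pics/c3.png

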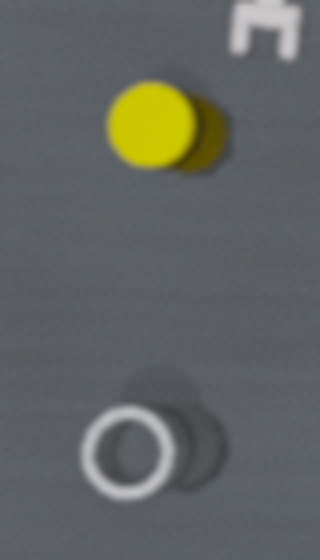

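```bash
cat > m.py <<'E'
from h import *
c=load("top0")
def P(u,v,s,o,z): return px2w(c,(u+.5)/s-.5+o[0],(v+.5)/s-.5+o[1],z)
o=(200,180)
r=lambda a:np.round(np.array(a)*1000,1).tolist()
pl=[P(u,v,4,o,.012) for u,v in [(131,42),(750,174),(661,604),(32,464)]]
print("plate",r(pl),r([np.linalg.norm(pl[i]-pl[(i+1)%4]) for i in range(4)]))
pad=P(568,437,4,o,.02);rest=P(183,352,4,o,.016)
print("pad",r(pad),"rest",r(rest),r(np.linalg.norm((pad-rest)[:2])))
ex=pl[0]+pl[1]-pl[2]-pl[3];ax=np.arctan2(ex[1],ex[0]);ey=pl[0]+pl[3]-pl[1]-pl[2];ay=np.arctan2(-ey[0],ey[1]);
d=rest-pad; print("yaw",ax,ay,np.arctan2(-d[0],d[1]))
pc=np.mean(pl,0);X=np.array([np.cos(ax),np.sin(ax),0]);Y=np.array([-X[1],X[0],0])
org=pc-0.0425*X; print("board origin from plate",r(org),"mid",r((pad+rest)/2), "pad from plate",r(org-.11*Y),"rest",r(org+.11*Y))
print("outline",r(P(609,252,4,o,.012)),"expected",r(pad+.105*X), r(org-.11*Y+.105*X))
o=(400,220)
print("flange disc",r(P(284,415,5,o,.014)),"neck",r(P(305,420,5,o,.05)))
print("vb",r(P(209,120,5,o,.042)))
a=P(235,55,5,o,.042);b=P(263,165,5,o,.042);print("vb edge",r(np.linalg.norm(a-b)),"yaw",np.arctan2(*(a-b)[[1,0]]))
o=(90,190)
print("tin",r(P(152,125,4,o,.055)),"pipe",r(P(128,453,4,o,.07)))
E
python3 m.py
```

```text
plate [[673.8, 143.1, 12.0], [608.1, -207.2, 12.0], [368.5, -162.7, 12.0], [435.3, 189.4, 12.0]] [356.4, 243.7, 358.4, 243.0]
pad [459.1, -108.9, 20.0] rest [500.0, 106.5, 16.0] 219.2
yaw -0.1875203044316316 -0.18660124807408746 -0.1874692489602104
board origin from plate [479.7, -1.4, 12.0] mid [479.6, -1.2, 18.0] pad from plate [459.2, -109.5, 12.0] rest [500.2, 106.6, 12.0]
outline [562.3, -129.4, 12.0] expected [562.3, -128.4, 20.0] [562.3, -129.1, 12.0]
flange disc [435.9, -362.8, 14.0] neck [436.4, -362.6, 50.0]
vb [563.9, -322.0, 42.0]
vb edge 49.1 yaw 0.2601479862875146
tin [594.5, 360.3, 55.0] pipe [418.5, 358.0, 70.0]
```

```bash
cat >> h.py <<'E'
from scipy.spatial.transform import Rotation as R
def st():
    s=read_state(); M=R.from_quat(s["eef_rot"]).as_matrix()
    print("t %.2f"%s["time"],"ee",np.round(np.array(s["ee_pos"])*1000,1),"jawyaw %.3f"%np.arctan2(M[1,0],M[0,0]),"ty",np.round(M[:,1],3),"F",np.round(s["ft_force"],1),"w %.1f"%(s["width"]*1000),"q",np.round(s["joint_positions"],2))
E
python3 -c "
from h import *
st()
c=load('top0')
print(px2w(c,550,226,.17),px2w(c,289,146,.09))"
```

```text
t 0.15 ee [ 232.2 -580.   221.9] jawyaw -1.190 ty [-0.     0.001 -1.   ] F [ 0.8 -0.1 -0.5] w 87.0 q [ 1.17  0.33 -0.06  1.46  0.02  1.35 -0.09]
[ 0.5965768  -0.49968883  0.17      ] [0.75906278 0.01139801 0.09      ]
```

Request:
jog_arm --commands '[{"translation": [20,22,-10],"twist": 0},{"translation": [20,22,-10],"twist": 0},{"translation": [20,22,-10],"twist": 0},{"translation": [20,22,-10],"twist": 0},{"translation": [20,22,-10],"twist": 0},{"translation": [20,22,-10],"twist": 0},{"translation": [20,22,-10],"twist": 0},{"translation": [20,22,-10],"twist": 0},{"translation": [20,22,-10],"twist": 0},{"translation": [20,20,-10],"twist": 0},{"translation": [4,0,0],"twist": 0},{"translation": [0,0,0],"twist": 0},{"translation": [0,0,0],"twist": 0}]' --grip 0

```text
time: 1.45
ee_pos: [0.4356, -0.3633, 0.1227]
eef_rot: [0.586, -0.397, 0.397, -0.585]
ft_force: [0.5, -0.9, 0.2]
width: 0.0868
```

```bash
python3 -c "
from h import *
st(); snap('wrist','w1')"
```

```text
t 1.45 ee [ 435.6 -363.3  122.7] jawyaw -1.191 ty [-0.    -0.001 -1.   ] F [ 0.5 -0.9  0.2] w 86.8 q [ 0.82  0.29 -0.24  1.73  0.08  1.12 -0.64]
```

View pics/w1.png

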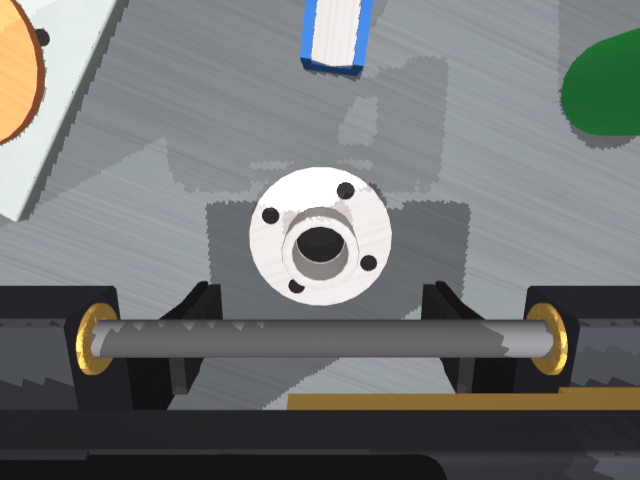

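The flange is centred between the jaws, with its neck rim at about (320,247). I'll check that against the calibration.

```bash
python3 -c "
from h import *
c=load('w1'); print(px2w(c,320.5,249,.05),px2w(c,320.5,236,.014))"
```

```text
[ 0.4408681  -0.36068879  0.05      ] [ 0.44006398 -0.36094935  0.014     ]
```

Request:
jog_arm --commands '[{"translation": [2,1,-15],"twist": 0},{"translation": [0,0,-20],"twist": 0},{"translation": [0,0,-20],"twist": 0},{"translation": [0,0,-20],"twist": 0},{"translation": [0,0,-15],"twist": 0},{"translation": [0,0,-10],"twist": 0},{"translation": [0,0,-4],"twist": 0},{"translation": [0,0,0],"twist": 0},{"translation": [0,0,0],"twist": 0}]'

```text
time: 2.4
ee_pos: [0.4388, -0.3616, 0.0193]
eef_rot: [0.586, -0.396, 0.397, -0.586]
ft_force: [1.2, 0.4, -0.7]
width: 0.0873
```

```bash
python3 -c "
from h import *
st()"
```

```text
t 2.40 ee [ 438.8 -361.6   19.3] jawyaw -1.190 ty [ 0.001 -0.001 -1.   ] F [ 1.2  0.4 -0.7] w 87.3 q [ 0.8   0.42 -0.23  1.81  0.12  0.93 -0.67]
```

Request:
jog_arm --commands '[{"translation": [0,0,-1],"twist": 0},{"translation": [0,0,0],"twist": 0},{"translation": [0,0,0],"twist": 0},{"translation": [0,0,0],"twist": 0},{"translation": [0,0,0],"twist": 0},{"translation": [0,0,0],"twist": 0},{"translation": [0,0,0],"twist": 0},{"translation": [0,0,0],"twist": 0}]' --grip 1 --grip_force 45

```text
time: 3.2
ee_pos: [0.4383, -0.3612, 0.0176]
eef_rot: [0.586, -0.396, 0.396, -0.586]
ft_force: [-0.4, 0.0, 1.0]
width: 0.0461
```

Request:
jog_arm --commands '[{"translation": [0,0,5],"twist": 0},{"translation": [0,0,10],"twist": 0},{"translation": [0,0,15],"twist": 0},{"translation": [0,0,15],"twist": 0},{"translation": [0,0,15],"twist": 0},{"translation": [0,0,0],"twist": 0},{"translation": [0,0,0],"twist": 0}]'

```text
time: 3.9
ee_pos: [0.4384, -0.3614, 0.0781]
eef_rot: [0.586, -0.396, 0.397, -0.585]
ft_force: [-0.5, 0.4, -8.5]
width: 0.0466
```

```bash
python3 -c "
from h import *
st(); snap('wrist','w2'); c=load('w2'); print(px2w(c,320,240,.1))"
```

```text
t 3.90 ee [ 438.4 -361.4   78.1] jawyaw -1.190 ty [ 0.001 -0.001 -1.   ] F [-0.5  0.4 -8.5] w 46.6 q [ 0.81  0.34 -0.24  1.77  0.09  1.04 -0.65]
[ 0.47172576 -0.34760129  0.1       ]
```

View pics/w2.png

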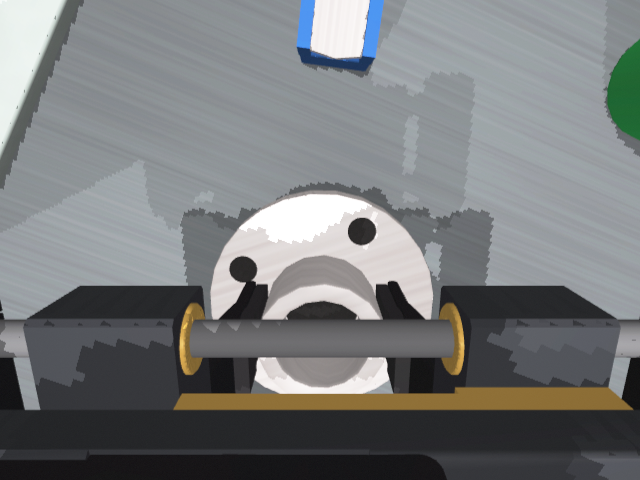

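The flange is held level, with its disc spanning u 211–433 and its far edge at v≈192. I'll work out the centre offset from that.

```bash
python3 -c "
from h import *
c=load('w2')
t=np.linspace(0,2*np.pi,721)
for dx in (-6,-4,-2,0,2,4,6):
  cen=np.array([.4384+dx*.001,-.3614+dx*.0004]);
  p=np.array([w2px(c,[cen[0]+.05*np.cos(a),cen[1]+.05*np.sin(a),.0745]) for a in t]); print(dx,p.min(0),p.max(0))"
```

```text
-6 [209.36500755 207.26798172] [432.91666301 413.01621034]
-4 [209.01372611 202.12945491] [433.26623122 409.16960388]
-2 [208.66023431 196.95626461] [433.61799731 405.30057009]
0 [208.3045112 191.7480589] [433.97198207 401.40890408]
2 [207.9465356  186.50448105] [434.32820654 397.49440669]
4 [207.58628605 181.22516948] [434.68669207 393.5568764 ]
6 [207.22374081 175.90975768] [435.04746024 389.59610934]
```

Request:
jog_arm --commands '[{"translation": [2,15,0],"twist": 0},{"translation": [2,25,0],"twist": 0},{"translation": [2,25,0],"twist": 0},{"translation": [2,25,0],"twist": 0},{"translation": [2,25,0],"twist": 0},{"translation": [2,25,0],"twist": 0},{"translation": [2,25,0],"twist": 0},{"translation": [2,25,0],"twist": 0},{"translation": [2,25,0],"twist": 0},{"translation": [2,25,0],"twist": 0},{"translation": [0,12,0],"twist": 0},{"translation": [0,0,0],"twist": 0},{"translation": [0,0,-10],"twist": 0},{"translation": [0,0,-10],"twist": 0},{"translation": [0,0,-10],"twist": 0},{"translation": [0,0,-5],"twist": 0},{"translation": [0,0,0],"twist": 0},{"translation": [0,0,0],"twist": 0}]'

```text
time: 5.75
ee_pos: [0.4584, -0.1093, 0.0425]
eef_rot: [-0.586, 0.396, -0.396, 0.586]
ft_force: [-0.1, 0.8, -7.3]
width: 0.0467
```

```bash
python3 -c "
from h import *
st(); snap('wrist','w3');snap('scene','s3')
crop('s3',200,130,200,150,4,'s3c')"
```

```text
t 5.75 ee [ 458.4 -109.3   42.5] jawyaw -1.190 ty [-0.  0. -1.] F [-0.1  0.8 -7.3] w 46.7 q [ 0.52  0.22 -0.41  2.03  0.11  0.91 -1.14]
```

View pics/s3c.png

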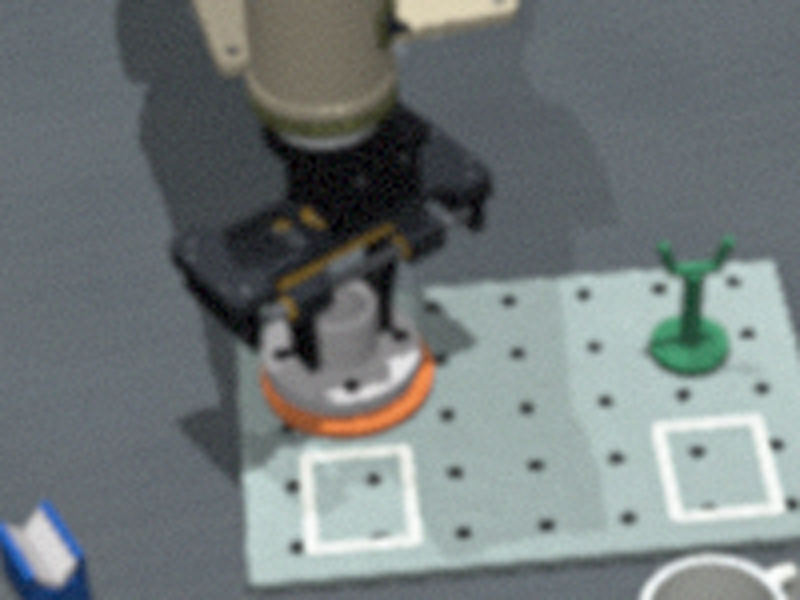

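View pics/w3.png

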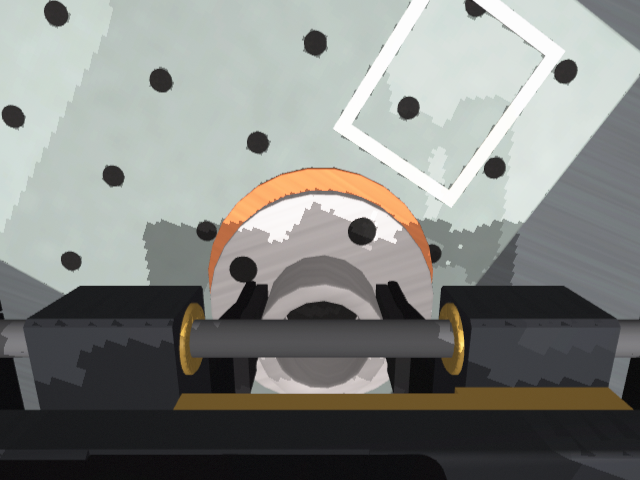

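The flange sits concentric over the pad, with an even orange crescent showing. I'll lower and release.

Request:
jog_arm --commands '[{"translation": [0,0,-2],"twist": 0},{"translation": [0,0,-1],"twist": 0},{"translation": [0,0,-1],"twist": 0},{"translation": [0,0,-1],"twist": 0},{"translation": [0,0,0],"twist": 0},{"translation": [0,0,0],"twist": 0}]'

```text
time: 6.45
ee_pos: [0.4583, -0.1092, 0.0376]
eef_rot: [0.586, -0.396, 0.396, -0.586]
ft_force: [0.1, 0.5, -8.0]
width: 0.0466
```

```bash
python3 -c "
from h import *
st()
c=load('w3')
t=np.linspace(0,2*np.pi,721)
p=np.array([w2px(c,[.459+.055*np.cos(a),-.109+.055*np.sin(a),.02]) for a in t]); print(p.min(0),p.max(0))"
```

```text
t 6.45 ee [ 458.3 -109.2   37.6] jawyaw -1.190 ty [ 0. -0. -1.] F [ 0.1  0.5 -8. ] w 46.6 q [ 0.51  0.23 -0.41  2.03  0.11  0.9  -1.15]
[208.3636697  173.43401147] [433.741248  385.2966037]
```

Request:
jog_arm --commands '[{"translation": [1,0.5,-0.5],"twist": 0},{"translation": [0,0,-0.5],"twist": 0},{"translation": [0,0,0],"twist": 0},{"translation": [0,0,0],"twist": 0}]'

```text
time: 6.85
ee_pos: [0.4587, -0.1092, 0.0375]
eef_rot: [0.586, -0.397, 0.396, -0.585]
ft_force: [-10.0, 0.9, 12.1]
width: 0.0465
```

Request:
jog_arm --commands '[{"translation": [0,0,0.5],"twist": 0},{"translation": [0,0,0],"twist": 0},{"translation": [0,0,0],"twist": 0},{"translation": [0,0,0],"twist": 0},{"translation": [0,0,0],"twist": 0},{"translation": [0,0,0],"twist": 0},{"translation": [0,0,20],"twist": 0},{"translation": [0,0,40],"twist": 0},{"translation": [0,0,40],"twist": 0},{"translation": [0,0,20],"twist": 0},{"translation": [0,0,0],"twist": 0},{"translation": [0,0,0],"twist": 0}]' --grip 0

```text
time: 8.05
ee_pos: [0.4592, -0.1088, 0.1568]
eef_rot: [0.586, -0.396, 0.396, -0.586]
ft_force: [0.2, -0.4, -0.2]
width: 0.0867
```

```bash
python3 -c "
from h import *
st(); snap('wrist','w4')"
```

```text
t 8.05 ee [ 459.2 -108.8  156.8] jawyaw -1.190 ty [ 0. -0. -1.] F [ 0.2 -0.4 -0.2] w 86.7 q [ 0.54  0.07 -0.42  1.92  0.03  1.16 -1.08]
```

View pics/w4.png

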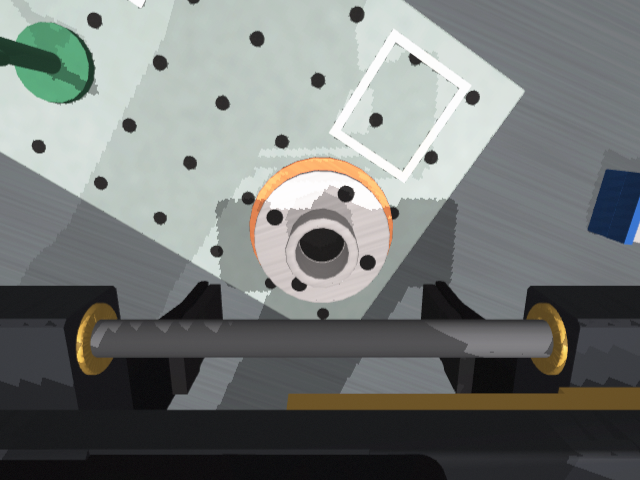

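```bash
cat >> h.py <<'E'
def circ(c,x,y,z,r):
    t=np.linspace(0,2*np.pi,361); p=np.array([w2px(c,[x+r*np.cos(a),y+r*np.sin(a),z]) for a in t]); return np.round([p[:,0].min(),p[:,0].max(),p[:,1].min(),p[:,1].max()],1)
def fitc(c,obs,z,r,g):
    from scipy.optimize import least_squares
    obs=np.array(obs,float); m=~np.isnan(obs)
    s=least_squares(lambda q:(circ(c,q[0],q[1],z,r)-obs)[m],g,diff_step=1e-3); return np.round(s.x*1000,1),np.round(s.fun,1)
E
python3 -c "
from h import *
c=load('w4')
print(fitc(c,[250,393,171,303],.034,.05,[.459,-.109]))
print(fitc(c,[286,357.5,np.nan,282],.07,.024,[.459,-.109]))
print(fitc(c,[249,394,157,np.nan],.02,.055,[.459,-.109]))
crop('w4',230,140,180,180,4,'w4c')
"
```

```text
(array([ 458.2, -108.8]), array([ 2.2, -3.8, -1. , -0.2]))
(array([ 462.4, -107.8]), array([-1.7,  1.6,  0. ]))
(array([ 461.5, -108.2]), array([ 0.3, -0.3, -0.1]))
```

View pics/w4c.png

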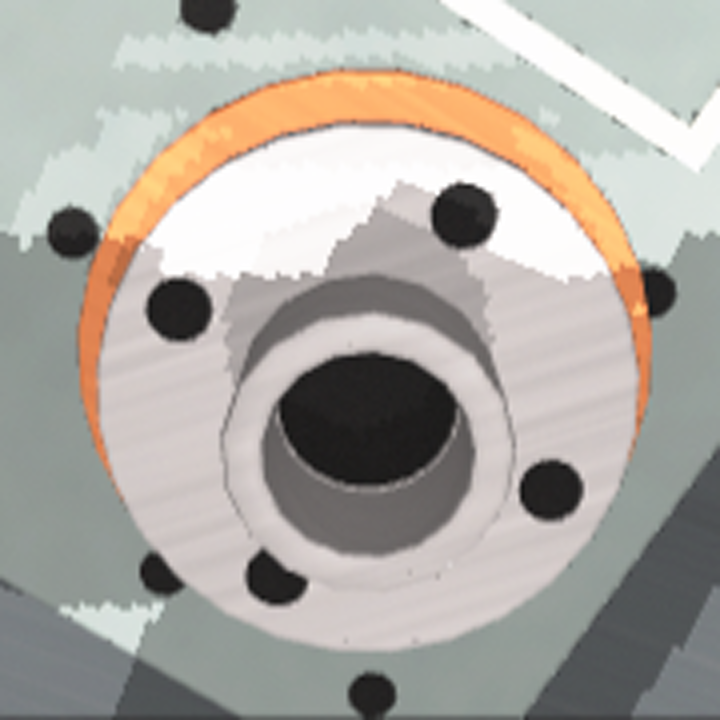

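```bash
python3 -c "
from h import *
c=load('w4')
print(fitc(c,[254.4,389.4,170.4,302.1],.034,.05,[.459,-.109]))
print(fitc(c,[285,358.1,218,286.7],.07,.024,[.459,-.109]))
print(fitc(c,[249.4,392.4,157,np.nan],.02,.055,[.459,-.109]))
"
```

```text
(array([ 458.6, -109.7]), array([-0.8,  1.1, -0.4,  0.6]))
(array([ 458.3, -109.4]), array([-0.6,  0.7, -1.2,  1.6]))
(array([ 461.2, -107.8]), array([-0.7,  0.7,  0. ]))
```

The flange is on the pad: its disc and neck fit to (458.5,-109.5), against a pad measured at about (459..461,-108.5). Next is the pipe.

Request:
jog_arm --commands '[{"translation": [-2,15,0],"twist": 0},{"translation": [-2,25,0],"twist": 0},{"translation": [-2,25,0],"twist": 0},{"translation": [-2,25,0],"twist": 0.1},{"translation": [-2,25,0],"twist": 0.1},{"translation": [-2,25,0],"twist": 0.1},{"translation": [-2,25,0],"twist": 0.1},{"translation": [-2,25,0],"twist": 0.1},{"translation": [-2,25,0],"twist": 0.1},{"translation": [-2,25,0],"twist": 0.1},{"translation": [-2,25,0],"twist": 0.1},{"translation": [-2,25,0],"twist": 0.1},{"translation": [-2,25,0],"twist": 0.1},{"translation": [-2,25,0],"twist": 0},{"translation": [-2,25,0],"twist": 0},{"translation": [-2,25,0],"twist": 0},{"translation": [-2,25,0],"twist": 0},{"translation": [-2,25,0],"twist": 0},{"translation": [-2,25,0],"twist": 0},{"translation": [-2,2,0],"twist": 0}]'

```text
time: 10.1
ee_pos: [0.4164, 0.3618, 0.1561]
eef_rot: [-0.704, 0.066, -0.064, 0.704]
ft_force: [-0.7, -0.7, 0.1]
width: 0.0872
```

Request:
jog_arm --commands '[{"translation": [0,0,0],"twist": 0},{"translation": [0,0,0],"twist": 0}]'

```text
time: 10.3
ee_pos: [0.419, 0.3574, 0.1565]
eef_rot: [0.704, -0.067, 0.067, -0.704]
ft_force: [-0.2, 0.9, 0.3]
width: 0.0871
```

```bash
python3 -c "
from h import *
st(); snap('wrist','w5')"
```

```text
t 10.30 ee [419.  357.4 156.5] jawyaw -0.190 ty [-0.001 -0.001 -1.   ] F [-0.2  0.9  0.3] w 87.1 q [-0.09  0.32 -0.82  1.71  0.25  1.22 -1.17]
```

View pics/w5.png

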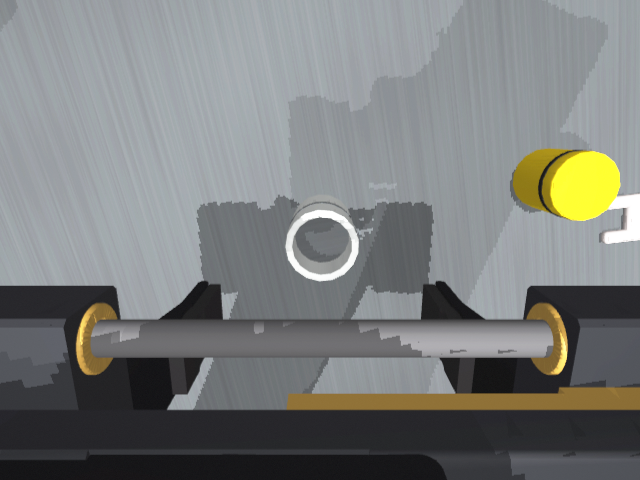

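The pipe rim spans u 286–358 and v 210–281. The tin's top spans u 549–621 and v 150–221.

```bash
python3 -c "
from h import *
c=load('w5')
print(fitc(c,[286,358,210,281],.07,.024,[.419,.358]))
print(fitc(c,[549,621,150,221],.055,.023,[.594,.36]))
"
```

```text
(array([420.9, 360. ]), array([-1.5,  1.4, -0.5,  0.7]))
(array([596.4, 363.4]), array([ 0.2, -0.3,  0.2, -0.1]))
```

Request:
jog_arm --commands '[{"translation": [1,2,-20],"twist": 0},{"translation": [0,0,-30],"twist": 0},{"translation": [0,0,-30],"twist": 0},{"translation": [0,0,-30],"twist": 0},{"translation": [0,0,-18],"twist": 0},{"translation": [0,0,-8],"twist": 0},{"translation": [0,0,0],"twist": 0},{"translation": [0,0,0],"twist": 0}]'

```text
time: 11.15
ee_pos: [0.4209, 0.3604, 0.0221]
eef_rot: [-0.704, 0.067, -0.068, 0.704]
ft_force: [-0.6, 0.5, -0.0]
width: 0.0874
```

Request:
jog_arm --commands '[{"translation": [0,0,0],"twist": 0},{"translation": [0,0,0],"twist": 0},{"translation": [0,0,0],"twist": 0},{"translation": [0,0,0],"twist": 0},{"translation": [0,0,0],"twist": 0},{"translation": [0,0,0],"twist": 0},{"translation": [0,0,0],"twist": 0},{"translation": [0,0,0],"twist": 0}]' --grip 1 --grip_force 30

```text
time: 11.95
ee_pos: [0.4203, 0.3603, 0.0211]
eef_rot: [0.704, -0.067, 0.067, -0.704]
ft_force: [-1.3, 0.5, 0.4]
width: 0.0477
```

Request:
jog_arm --commands '[{"translation": [0,0,10],"twist": 0},{"translation": [0,0,30],"twist": 0},{"translation": [0,0,40],"twist": 0},{"translation": [0,0,40],"twist": 0},{"translation": [0,0,20],"twist": 0},{"translation": [0,0,0],"twist": 0},{"translation": [0,0,0],"twist": 0}]'

```text
time: 12.65
ee_pos: [0.4202, 0.3599, 0.1606]
eef_rot: [0.704, -0.067, 0.067, -0.704]
ft_force: [-0.1, -0.1, -3.3]
width: 0.0482
```

```bash
python3 -c "
from h import *
st(); snap('wrist','w6')"
```

```text
t 12.65 ee [420.2 359.9 160.6] jawyaw -0.190 ty [ 0.    -0.001 -1.   ] F [-0.1 -0.1 -3.3] w 48.2 q [-0.09  0.33 -0.83  1.7   0.25  1.23 -1.17]
```

View pics/w6.png

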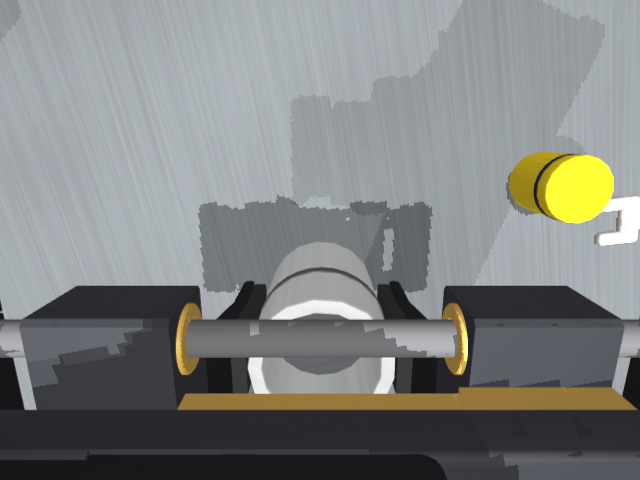

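The pipe is held upright. Its top rim spans u 248–395 with its far edge at v≈298.

```bash
python3 -c "
from h import *
c=load('w6')
for x,y in [(.4202,.3599),(.4205,.3620),(.4202,.3579)]: print(circ(c,x,y,.2095,.024), circ(c,x,y,.1395,.024))
crop('w6',230,220,180,180,4,'w6c')
"
```

```text
[242.6 393.8 298.8 432.5] [269.9 368.7 240.3 333. ]
[242.  393.7 292.2 427.2] [269.5 368.6 236.  329.1]
[244.1 394.7 304.8 437.5] [270.8 369.4 244.4 336.5]
```

View pics/w6c.png

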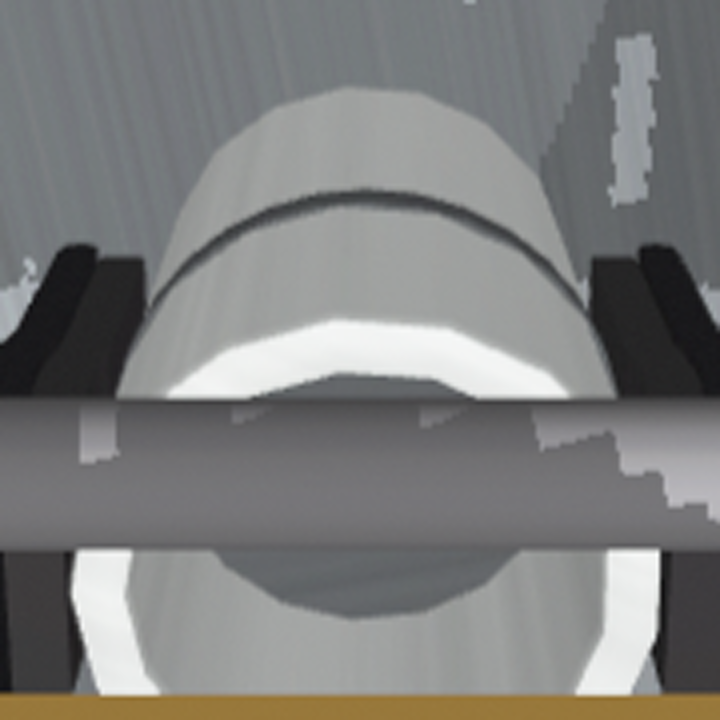

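Request:
jog_arm --commands '[{"translation": [2,-10,0],"twist": 0},{"translation": [2,-20,0],"twist": 0},{"translation": [2,-25,0],"twist": 0},{"translation": [2,-25,0],"twist": 0},{"translation": [2,-25,0],"twist": 0},{"translation": [2,-25,0],"twist": 0},{"translation": [2,-25,0],"twist": 0},{"translation": [2,-25,0],"twist": 0},{"translation": [2,-25,0],"twist": 0},{"translation": [2,-25,0],"twist": 0},{"translation": [2,-25,0],"twist": 0},{"translation": [2,-25,0],"twist": 0},{"translation": [2,-25,0],"twist": 0},{"translation": [2,-25,0],"twist": 0},{"translation": [2,-25,0],"twist": 0},{"translation": [2,-25,0],"twist": 0},{"translation": [2,-25,0],"twist": 0},{"translation": [2,-25,0],"twist": 0},{"translation": [2,-25,0],"twist": 0},{"translation": [0,-14,0],"twist": 0}]'

```text
time: 14.7
ee_pos: [0.4572, -0.1112, 0.1599]
eef_rot: [-0.704, 0.069, -0.067, 0.704]
ft_force: [0.9, 0.1, -3.0]
width: 0.0474
```

Request:
jog_arm --commands '[{"translation": [0.5,0,-20],"twist": 0},{"translation": [0,0,-20],"twist": 0},{"translation": [0,0,-10],"twist": 0},{"translation": [0,0,0],"twist": 0},{"translation": [0,0,0],"twist": 0}]'

```text
time: 15.2
ee_pos: [0.4589, -0.1086, 0.1114]
eef_rot: [-0.704, 0.067, -0.067, 0.704]
ft_force: [-0.2, -1.0, -2.4]
width: 0.0478
```

```bash
python3 -c "
from h import *
st(); snap('wrist','w7');snap('scene','s7');crop('s7',200,130,200,150,4,'s7c')"
```

```text
t 15.20 ee [ 458.9 -108.6  111.4] jawyaw -0.190 ty [ 0.  0. -1.] F [-0.2 -1.  -2.4] w 47.8 q [ 0.59  0.13 -0.47  1.97  0.07  1.06 -0.11]
```

View pics/w7.png

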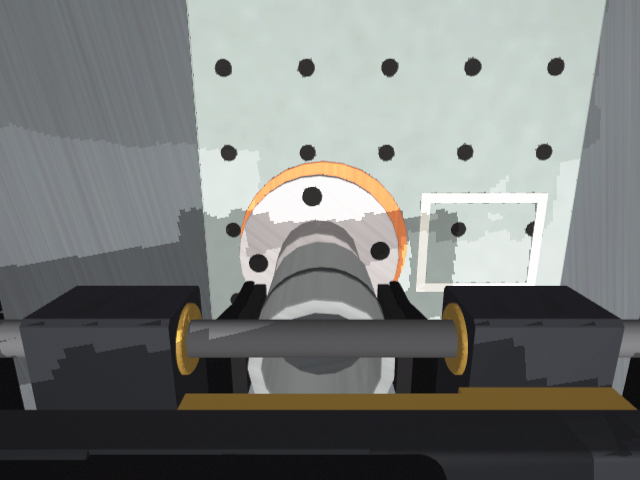

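View pics/s7c.png

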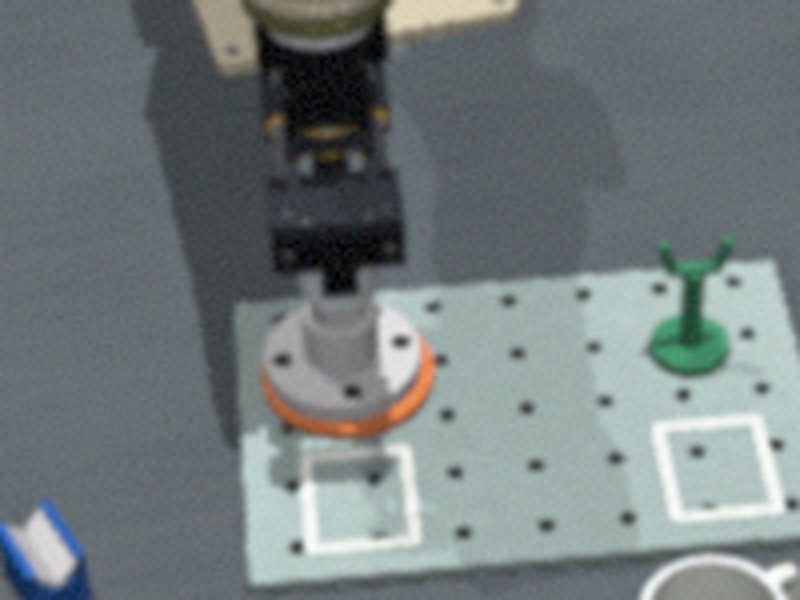

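```bash
python3 -c "
from h import *
c=load('w7')
crop('w7',220,150,200,160,4,'w7c')
print(circ(c,.4585,-.1095,.034,.05),circ(c,.459,-.109,.02,.055),circ(c,.4585,-.1095,.07,.024),circ(c,.4589,-.1086,.0903,.024))
"
```

```text
[238.8 399.9 175.4 329.8] [236.  404.1 164.1 326.1] [274.2 363.8 232.5 317.3] [269.8 368.6 240.6 333.2]
```

View pics/w7c.png

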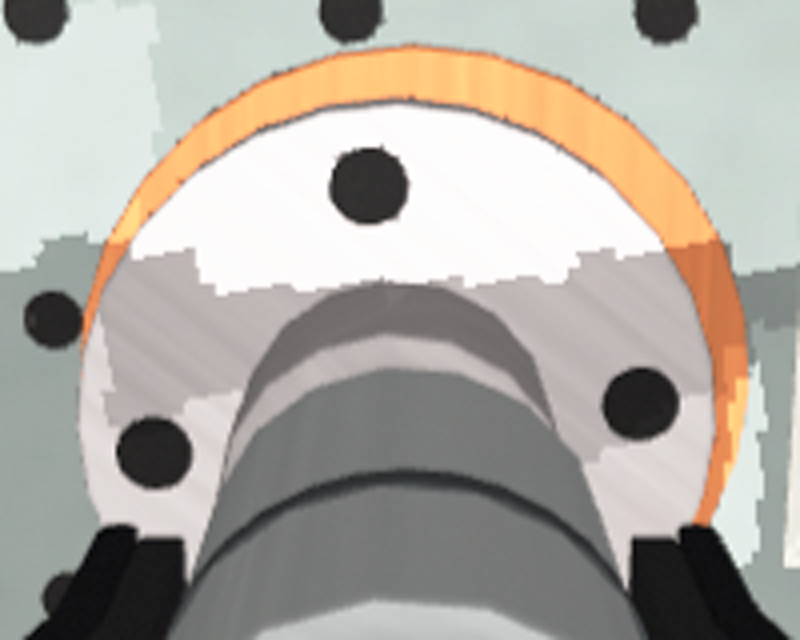

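Request:
jog_arm --commands '[{"translation": [0,-1,-8],"twist": 0},{"translation": [0,0,-6],"twist": 0},{"translation": [0,0,-3],"twist": 0},{"translation": [0,0,-1],"twist": 0},{"translation": [0,0,0],"twist": 0},{"translation": [0,0,0],"twist": 0}]'

```text
time: 15.9
ee_pos: [0.4589, -0.1097, 0.0932]
eef_rot: [-0.704, 0.067, -0.067, 0.704]
ft_force: [-0.2, 0.5, -2.3]
width: 0.0478
```

Request:
jog_arm --commands '[{"translation": [0,0,-1],"twist": 0},{"translation": [0,0,0],"twist": 0},{"translation": [0,0,0],"twist": 0}]'

```text
time: 16.2
ee_pos: [0.4588, -0.1097, 0.0921]
eef_rot: [0.704, -0.067, 0.067, -0.704]
ft_force: [0.9, 0.3, -3.8]
width: 0.0479
```

Request:
jog_arm --commands '[{"translation": [0,0,-0.5],"twist": 0},{"translation": [0,0,0],"twist": 0},{"translation": [0,0,0],"twist": 0}]'

```text
time: 16.5
ee_pos: [0.4588, -0.1097, 0.0916]
eef_rot: [-0.704, 0.067, -0.067, 0.704]
ft_force: [-0.8, 0.8, -3.3]
width: 0.0478
```

Request:
jog_arm --commands '[{"translation": [0,0,-0.7],"twist": 0},{"translation": [0,0,0],"twist": 0},{"translation": [0,0,0],"twist": 0}]'

```text
time: 16.8
ee_pos: [0.4589, -0.1097, 0.0911]
eef_rot: [0.704, -0.067, 0.067, -0.704]
ft_force: [-1.0, -0.1, 1.7]
width: 0.0482
```

Request:
jog_arm --commands '[{"translation": [0,0,-0.5],"twist": 0},{"translation": [0,0,0],"twist": 0},{"translation": [0,0,0],"twist": 0}]'

```text
time: 17.1
ee_pos: [0.4589, -0.1098, 0.091]
eef_rot: [0.704, -0.067, 0.067, -0.704]
ft_force: [-3.7, 0.3, 8.0]
width: 0.0481
```

Contact at the expected height (91.0 − 21.1 = 70 mm). I'll release slowly and rise straight up.

Request:
jog_arm --commands '[{"translation": [0,0,0.3],"twist": 0},{"translation": [0,0,0],"twist": 0},{"translation": [0,0,0],"twist": 0},{"translation": [0,0,0],"twist": 0},{"translation": [0,0,0],"twist": 0},{"translation": [0,0,0],"twist": 0},{"translation": [0,0,0],"twist": 0},{"translation": [0,0,20],"twist": 0},{"translation": [0,0,40],"twist": 0},{"translation": [0,0,30],"twist": 0},{"translation": [0,0,20],"twist": 0},{"translation": [0,0,0],"twist": 0},{"translation": [0,0,0],"twist": 0}]' --grip 0

```text
time: 18.4
ee_pos: [0.4588, -0.1098, 0.2005]
eef_rot: [0.704, -0.067, 0.067, -0.704]
ft_force: [1.0, 0.7, -0.4]
width: 0.0868
```

```bash
python3 -c "
from h import *
st(); snap('wrist','w8');crop('w8',220,130,200,170,4,'w8c');snap('scene','s8');crop('s8',200,130,200,150,4,'s8c')"
```

```text
t 18.40 ee [ 458.8 -109.8  200.5] jawyaw -0.190 ty [ 0. -0. -1.] F [ 1.   0.7 -0.4] w 86.8 q [ 0.6   0.03 -0.47  1.86  0.02  1.25 -0.06]
```

View pics/w8c.png

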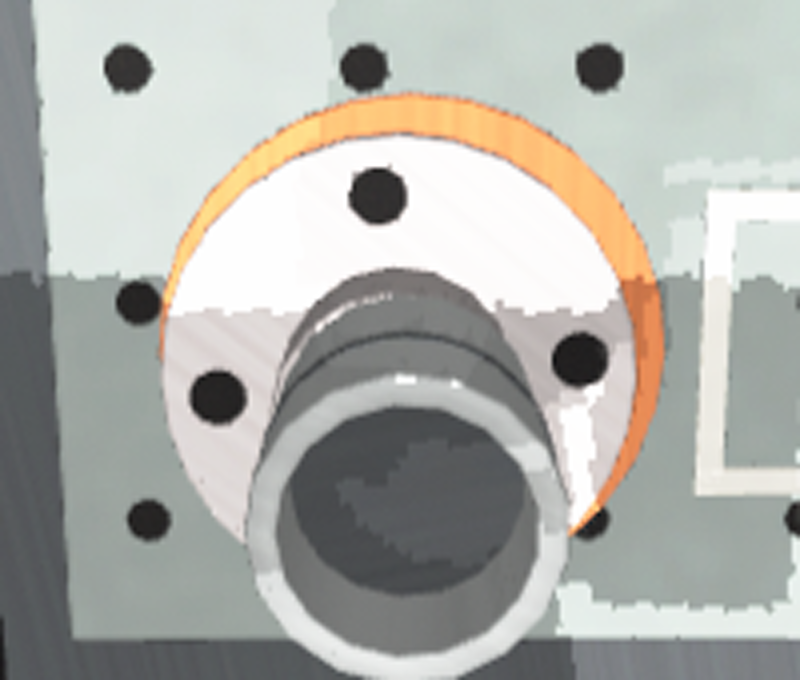

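View pics/s8c.png

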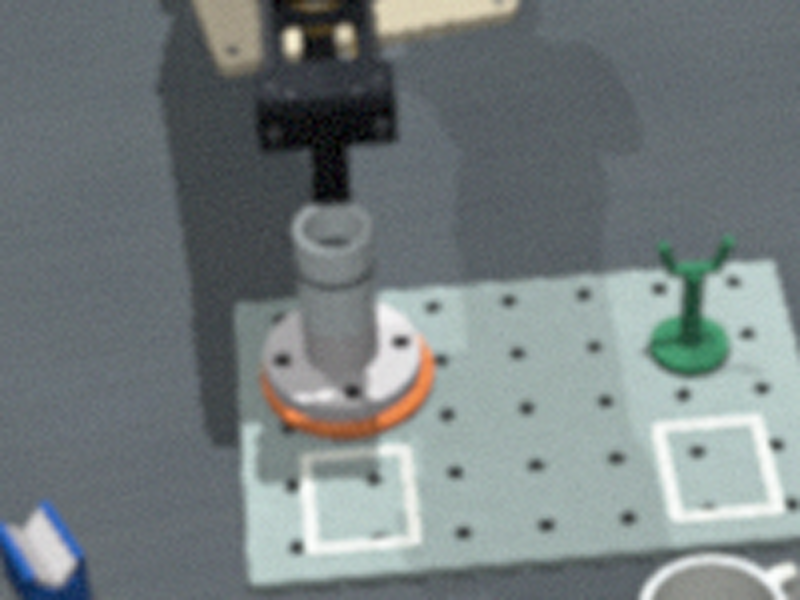

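The pipe stands flush and concentric on the neck. Next is the V-block.

Request:
jog_arm --commands '[{"translation": [10,-21,0],"twist": -0.11},{"translation": [10,-21,0],"twist": -0.11},{"translation": [10,-21,0],"twist": -0.11},{"translation": [10,-21,0],"twist": -0.11},{"translation": [10,-21,0],"twist": -0.11},{"translation": [10,-21,0],"twist": -0.11},{"translation": [10,-21,-10],"twist": -0.11},{"translation": [10,-21,-10],"twist": -0.11},{"translation": [10,-21,-10],"twist": -0.11},{"translation": [10,-21,-10],"twist": -0.11},{"translation": [5,-2,-10],"twist": -0.02},{"translation": [0,0,0],"twist": 0},{"translation": [0,0,0],"twist": 0}]'

```text
time: 19.8
ee_pos: [0.5637, -0.3203, 0.15]
eef_rot: [-0.561, 0.43, -0.429, 0.562]
ft_force: [-0.4, 0.8, 0.5]
width: 0.0869
```

```bash
python3 -c "
from h import *
st(); snap('wrist','w9');crop('w9',240,150,160,150,4,'w9c')"
```

```text
t 19.80 ee [ 563.7 -320.3  150. ] jawyaw -1.307 ty [-0.001  0.001 -1.   ] F [-0.4  0.8  0.5] w 86.9 q [ 0.62  0.44 -0.24  1.48  0.1   1.24 -0.93]
```

View pics/w9.png

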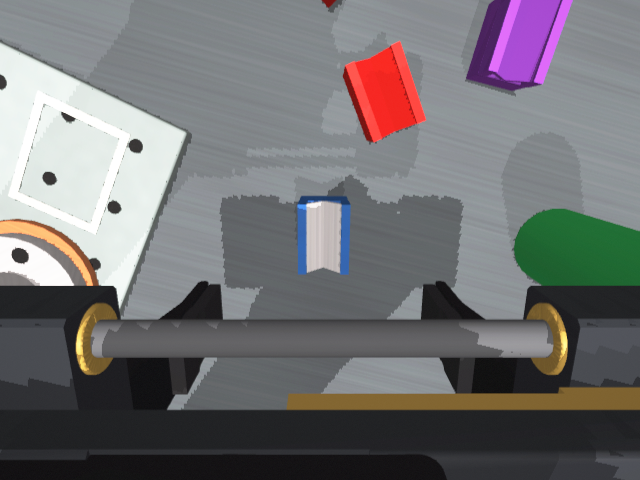

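View pics/w9c.png

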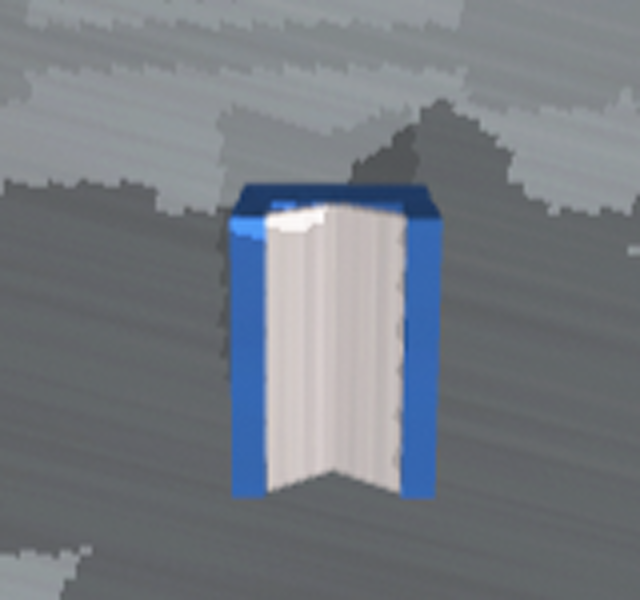

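The V-block is square in the jaws, with its top corners at crop (230,216), (441,216), (436,497) and (232,497).

```bash
python3 -c "
from h import *
c=load('w9')
p=np.array([px2w(c,240+u/4,150+v/4,.042) for u,v in [(230,216),(441,216),(436,497),(232,497)]])*1000
print(p.mean(0),np.linalg.norm(p-np.roll(p,1,0),axis=1)); d=p[0]+p[1]-p[2]-p[3]; print(np.arctan2(d[1],d[0]))
"
```

```text
[ 566.25789958 -321.07228038   42.        ] [50.3082887  35.71793957 50.29823999 36.20012203]
0.25995972514096877
```

Request:
jog_arm --commands '[{"translation": [2,-1,-20],"twist": 0},{"translation": [0,0,-30],"twist": 0},{"translation": [0,0,-30],"twist": 0},{"translation": [0,0,-30],"twist": 0},{"translation": [0,0,-20],"twist": 0},{"translation": [0,0,-10],"twist": 0},{"translation": [0,0,0],"twist": 0},{"translation": [0,0,0],"twist": 0}]'

```text
time: 20.65
ee_pos: [0.5666, -0.3229, 0.0122]
eef_rot: [-0.561, 0.43, -0.431, 0.561]
ft_force: [0.7, 0.6, 0.1]
width: 0.0869
```

Request:
jog_arm --commands '[{"translation": [0,0,0],"twist": 0},{"translation": [0,0,0],"twist": 0},{"translation": [0,0,0],"twist": 0},{"translation": [0,0,0],"twist": 0},{"translation": [0,0,0],"twist": 0},{"translation": [0,0,0],"twist": 0},{"translation": [0,0,0],"twist": 0},{"translation": [0,0,0],"twist": 0}]' --grip 1 --grip_force 35

```text
time: 21.45
ee_pos: [0.5658, -0.3224, 0.0106]
eef_rot: [-0.561, 0.431, -0.431, 0.561]
ft_force: [-0.4, 1.3, -0.0]
width: 0.0358
```

Request:
jog_arm --commands '[{"translation": [0,0,10],"twist": 0},{"translation": [0,0,30],"twist": 0},{"translation": [0,0,30],"twist": 0},{"translation": [0,0,0],"twist": 0},{"translation": [0,0,0],"twist": 0}]'

```text
time: 21.95
ee_pos: [0.5659, -0.3229, 0.0812]
eef_rot: [0.561, -0.43, 0.431, -0.561]
ft_force: [-0.1, 0.1, -4.1]
width: 0.0356
```

```bash
python3 -c "
from h import *
st()"
```

```text
t 21.95 ee [ 565.9 -322.9   81.2] jawyaw -1.310 ty [ 0.001 -0.001 -1.   ] F [-0.1  0.1 -4.1] w 35.6 q [ 0.62  0.51 -0.23  1.53  0.12  1.12 -0.95]
```

Request:
jog_arm --commands '[{"translation": [0,10,0],"twist": -0.04},{"translation": [0,20,0],"twist": -0.05},{"translation": [0,20,0],"twist": -0.05},{"translation": [0,20,0],"twist": -0.05},{"translation": [0,20,0],"twist": -0.05},{"translation": [-1,20,0],"twist": -0.05},{"translation": [-1,20,0],"twist": -0.05},{"translation": [-1,20,0],"twist": -0.05},{"translation": [0,20,0],"twist": -0.05},{"translation": [0,20,0],"twist": 0},{"translation": [0,4,0],"twist": 0},{"translation": [0,0,-20],"twist": 0},{"translation": [0,0,-10],"twist": 0},{"translation": [0,0,0],"twist": 0},{"translation": [0,0,0],"twist": 0}]'

```text
time: 23.45
ee_pos: [0.5624, -0.1293, 0.0504]
eef_rot: [-0.453, 0.543, -0.543, 0.453]
ft_force: [0.0, 1.0, -2.9]
width: 0.0357
```

```bash
python3 -c "
from h import *
st(); snap('wrist','w10');snap('scene','s10');crop('s10',200,130,200,150,4,'s10c')"
```

```text
t 23.45 ee [ 562.4 -129.3   50.4] jawyaw -1.751 ty [-0.001 -0.    -1.   ] F [ 0.   1.  -2.9] w 35.7 q [ 0.34  0.4  -0.23  1.76  0.11  0.99 -1.68]
```

View pics/w10.png

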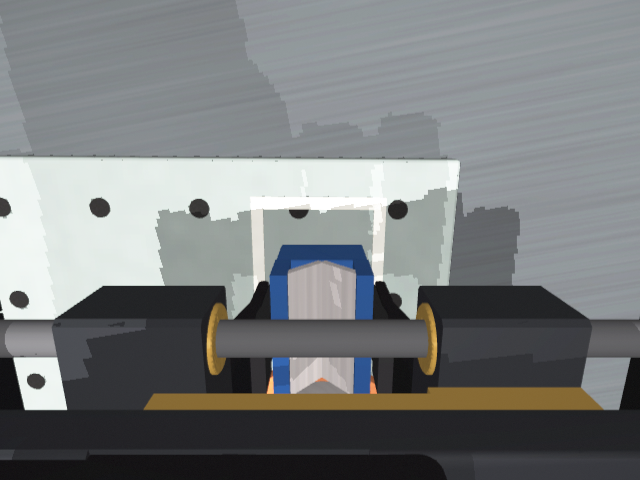

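View pics/s10c.png

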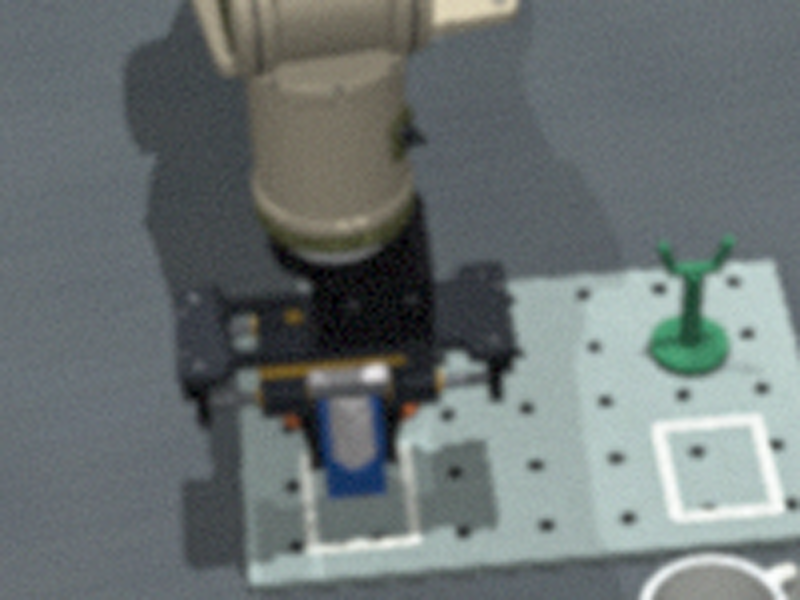

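Request:
jog_arm --commands '[{"translation": [0,0.5,-10],"twist": 0},{"translation": [0,0,-10],"twist": 0},{"translation": [0,0,-5],"twist": 0},{"translation": [0,0,-1],"twist": 0},{"translation": [0,0,0],"twist": 0},{"translation": [0,0,0],"twist": 0}]'

```text
time: 24.15
ee_pos: [0.5631, -0.1283, 0.0249]
eef_rot: [0.453, -0.543, 0.543, -0.453]
ft_force: [0.1, -0.1, -3.1]
width: 0.0358
```

Request:
jog_arm --commands '[{"translation": [0,0,-1],"twist": 0},{"translation": [0,0,0],"twist": 0},{"translation": [0,0,0],"twist": 0}]'

```text
time: 24.45
ee_pos: [0.5629, -0.1283, 0.0238]
eef_rot: [0.453, -0.543, 0.543, -0.453]
ft_force: [0.2, -0.2, -3.8]
width: 0.0356
```

Request:
jog_arm --commands '[{"translation": [0,0,-0.7],"twist": 0},{"translation": [0,0,0],"twist": 0},{"translation": [0,0,0],"twist": 0}]'

```text
time: 24.75
ee_pos: [0.5628, -0.1282, 0.0229]
eef_rot: [0.453, -0.543, 0.543, -0.453]
ft_force: [-0.4, -0.3, -3.1]
width: 0.0358
```

Request:
jog_arm --commands '[{"translation": [0,0,-0.7],"twist": 0},{"translation": [0,0,0],"twist": 0},{"translation": [0,0,0],"twist": 0}]'

```text
time: 25.05
ee_pos: [0.5629, -0.1283, 0.0226]
eef_rot: [0.453, -0.543, 0.543, -0.453]
ft_force: [-2.4, 0.3, 1.9]
width: 0.0362
```

Request:
jog_arm --commands '[{"translation": [0,0,0],"twist": 0},{"translation": [0,0,0],"twist": 0},{"translation": [0,0,0],"twist": 0},{"translation": [0,0,0],"twist": 0},{"translation": [0,0,0],"twist": 0},{"translation": [0,0,0],"twist": 0},{"translation": [0,0,20],"twist": 0},{"translation": [0,0,40],"twist": 0},{"translation": [0,0,40],"twist": 0},{"translation": [0,0,40],"twist": 0},{"translation": [0,0,40],"twist": 0},{"translation": [0,0,0],"twist": 0},{"translation": [0,0,0],"twist": 0}]' --grip 0

```text
time: 26.35
ee_pos: [0.5632, -0.1284, 0.2031]
eef_rot: [0.453, -0.542, 0.543, -0.454]
ft_force: [-0.5, -0.5, -0.5]
width: 0.0871
```

```bash
python3 -c "
from h import *
st(); snap('wrist','w11');snap('scene','s11');crop('s11',200,130,200,150,4,'s11c')"
```

```text
t 26.35 ee [ 563.2 -128.4  203.1] jawyaw -1.750 ty [ 0.002 -0.001 -1.   ] F [-0.5 -0.5 -0.5] w 87.1 q [ 0.35  0.25 -0.24  1.61  0.06  1.29 -1.65]
```

View pics/w11.png

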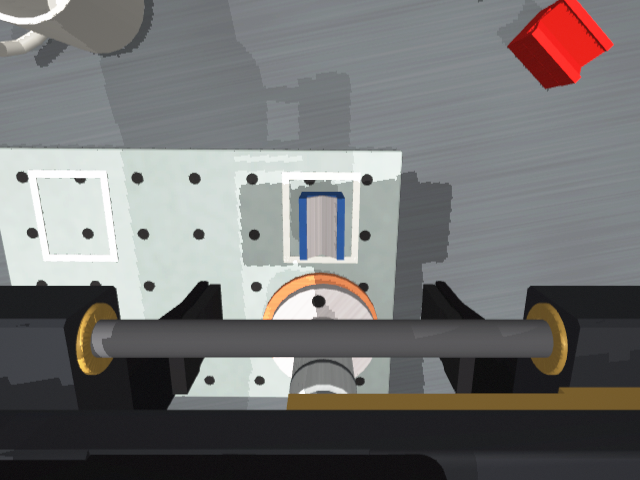

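View pics/s11c.png

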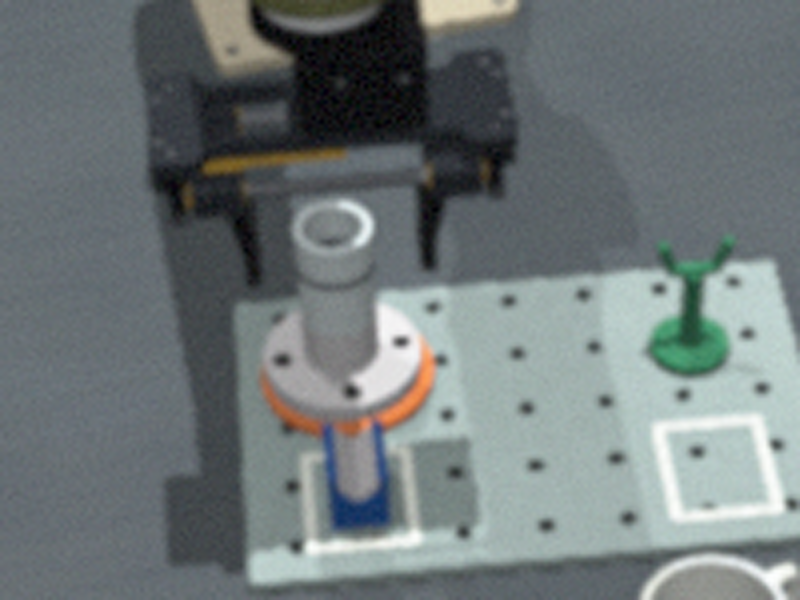

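The V-block is square and centred in the correct outline, and the stack is intact. Now the tin.

Request:
jog_arm --commands '[{"translation": [2,15,0],"twist": 0.06},{"translation": [2,25,0],"twist": 0.1},{"translation": [2,25,0],"twist": 0.1},{"translation": [2,25,0],"twist": 0.1},{"translation": [2,25,0],"twist": 0.1},{"translation": [2,25,0],"twist": 0.1},{"translation": [2,25,0],"twist": 0.1},{"translation": [2,25,0],"twist": 0.1},{"translation": [2,25,0],"twist": 0.1},{"translation": [2,25,0],"twist": 0.1},{"translation": [2,25,0],"twist": 0.1},{"translation": [2,25,0],"twist": 0.1},{"translation": [2,25,0],"twist": 0.1},{"translation": [2,25,0],"twist": 0.1},{"translation": [2,25,0],"twist": 0.1},{"translation": [2,25,0],"twist": 0.1},{"translation": [0,25,0],"twist": 0},{"translation": [0,25,0],"twist": 0},{"translation": [0,25,0],"twist": 0},{"translation": [0,25,0],"twist": 0}]'

```text
time: 28.45
ee_pos: [0.5942, 0.3624, 0.2003]
eef_rot: [0.704, -0.068, 0.066, -0.703]
ft_force: [0.1, 0.8, -0.1]
width: 0.0871
```

Request:
jog_arm --commands '[{"translation": [0,0,-30],"twist": 0},{"translation": [0,0,-30],"twist": 0},{"translation": [0,0,0],"twist": 0},{"translation": [0,0,0],"twist": 0}]'

```text
time: 28.85
ee_pos: [0.5944, 0.3614, 0.1416]
eef_rot: [0.704, -0.068, 0.066, -0.704]
ft_force: [-0.1, -0.2, 0.6]
width: 0.0869
```

```bash
python3 -c "
from h import *
st(); snap('wrist','w12')"
```

```text
t 28.85 ee [594.4 361.4 141.6] jawyaw -0.190 ty [-0.002 -0.001 -1.   ] F [-0.1 -0.2  0.6] w 86.9 q [-0.21  0.61 -0.61  1.32  0.34  1.32 -1.01]
```

View pics/w12.png

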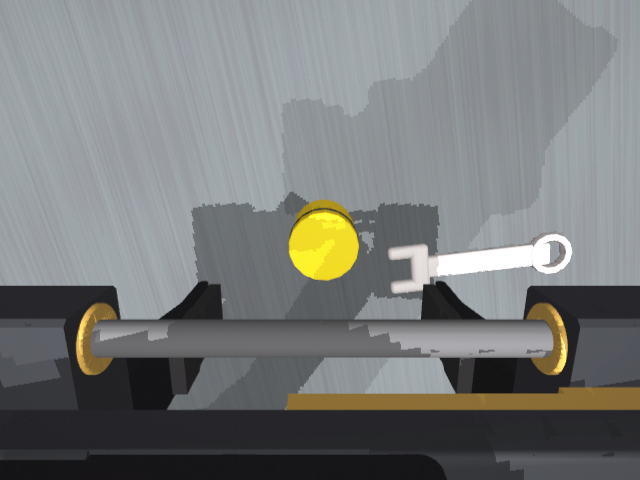

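The tin top spans u 289–358 and v 211–280. The wrench fork reaches (389,250), near the right finger's path, so I'll check the clearance.

```bash
python3 -c "
from h import *
c=load('w12')
print(fitc(c,[289,358,211,280],.055,.023,[.594,.36]))
R_=np.array([[np.cos(.19),-np.sin(.19)],[np.sin(.19),np.cos(.19)]])
for u,v in [(389,250),(391,290),(430,245),(410,292)]:
  p=px2w(c,u,v,.006); print(p, R_@((p[:2]-[.595,.362])*1000))
"
```

```text
(array([597.2, 363.9]), array([-1.4,  1.4, -0.1,  0.1]))
[0.64369378 0.33808162 0.006     ] [ 52.3347     -14.29169491]
[0.64044765 0.30520446 0.006     ] [ 55.35612533 -47.19026326]
[0.67512486 0.33610542 0.006     ] [ 83.57337551 -10.29629621]
[0.65496928 0.3006949  0.006     ] [ 70.46809961 -48.87613554]
```

Request:
jog_arm --commands '[{"translation": [2,1.5,0],"twist": 0},{"translation": [0,0,-10],"twist": 0},{"translation": [0,0,-30],"twist": 0},{"translation": [0,0,-30],"twist": 0},{"translation": [0,0,-25],"twist": 0},{"translation": [0,0,-15],"twist": 0},{"translation": [0,0,-6],"twist": 0},{"translation": [0,0,0],"twist": 0},{"translation": [0,0,0],"twist": 0}]' --grip 0.2

```text
time: 29.8
ee_pos: [0.5975, 0.3638, 0.0277]
eef_rot: [-0.703, 0.067, -0.068, 0.704]
ft_force: [-0.0, -0.1, 0.3]
width: 0.0695
```

Request:
jog_arm --commands '[{"translation": [0,0,0],"twist": 0},{"translation": [0,0,0],"twist": 0},{"translation": [0,0,0],"twist": 0},{"translation": [0,0,0],"twist": 0},{"translation": [0,0,0],"twist": 0},{"translation": [0,0,0],"twist": 0}]' --grip 1 --grip_force 20

```text
time: 30.4
ee_pos: [0.5969, 0.3633, 0.0266]
eef_rot: [-0.704, 0.067, -0.067, 0.704]
ft_force: [-1.5, -0.5, 3.2]
width: 0.0457
```

Request:
jog_arm --commands '[{"translation": [0,0,10],"twist": 0},{"translation": [0,0,30],"twist": 0},{"translation": [0,0,30],"twist": 0},{"translation": [0,0,30],"twist": 0},{"translation": [0,0,30],"twist": 0},{"translation": [0,0,0],"twist": 0},{"translation": [0,0,0],"twist": 0}]'

```text
time: 31.1
ee_pos: [0.5969, 0.3633, 0.1569]
eef_rot: [-0.704, 0.067, -0.067, 0.704]
ft_force: [-0.1, 0.1, -1.9]
width: 0.0455
```

```bash
python3 -c "
from h import *
st(); snap('wrist','w13')"
```

```text
t 31.10 ee [596.9 363.3 156.9] jawyaw -0.190 ty [ 0.001  0.    -1.   ] F [-0.1  0.1 -1.9] w 45.5 q [-0.21  0.6  -0.61  1.3   0.34  1.34 -1.  ]
```

View pics/w13.png

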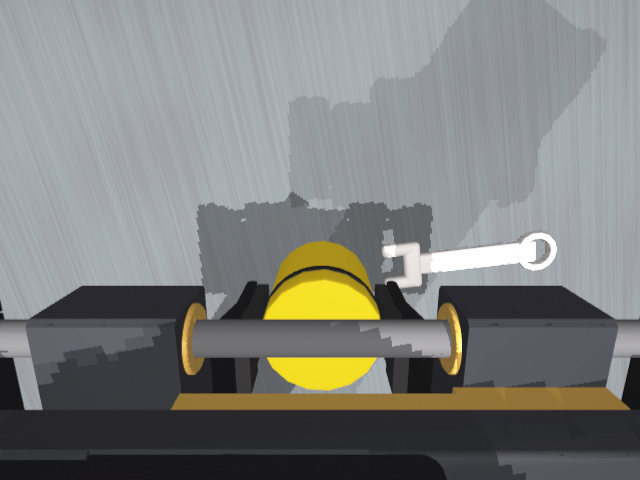

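The tin is held upright and the wrench is undisturbed. I'll carry it over the rest with extra height.

Request:
jog_arm --commands '[{"translation": [0,-5,20],"twist": 0},{"translation": [-7,-15,10],"twist": 0},{"translation": [-7,-23,0],"twist": 0},{"translation": [-7,-23,0],"twist": 0},{"translation": [-7,-23,0],"twist": 0},{"translation": [-7,-23,0],"twist": 0},{"translation": [-7,-23,0],"twist": 0},{"translation": [-7,-23,0],"twist": 0},{"translation": [-7,-23,0],"twist": 0},{"translation": [-7,-23,0],"twist": 0},{"translation": [-7,-23,0],"twist": 0},{"translation": [-7,-23,0],"twist": 0},{"translation": [-7,-23,0],"twist": 0},{"translation": [-7,-23,0],"twist": 0},{"translation": [-7,-23,0],"twist": 0},{"translation": [-7,-23,0],"twist": 0},{"translation": [-7,-22,0],"twist": 0},{"translation": [-5,0,0],"twist": 0},{"translation": [0,0,0],"twist": 0},{"translation": [0,0,0],"twist": 0}]'

```text
time: 33.15
ee_pos: [0.4796, 0.0001, 0.1858]
eef_rot: [-0.704, 0.067, -0.066, 0.704]
ft_force: [-0.8, 0.3, -2.0]
width: 0.0455
```

Request:
jog_arm --commands '[{"translation": [0,-1,-30],"twist": 0},{"translation": [0,0,-40],"twist": 0},{"translation": [0,0,-40],"twist": 0},{"translation": [0,0,-20],"twist": 0},{"translation": [0,0,0],"twist": 0},{"translation": [0,0,0],"twist": 0}]'

```text
time: 33.75
ee_pos: [0.4802, -0.0008, 0.0567]
eef_rot: [-0.704, 0.067, -0.067, 0.704]
ft_force: [-0.2, 0.3, -1.2]
width: 0.0453
```

```bash
python3 -c "
from h import *
st(); snap('wrist','w14');snap('scene','s14');crop('s14',200,130,200,150,4,'s14c')"
```

```text
t 33.75 ee [480.2  -0.8  56.7] jawyaw -0.189 ty [-0.     0.001 -1.   ] F [-0.2  0.3 -1.2] w 45.3 q [ 0.39  0.23 -0.53  1.99  0.14  0.95 -0.39]
```

View pics/s14c.png

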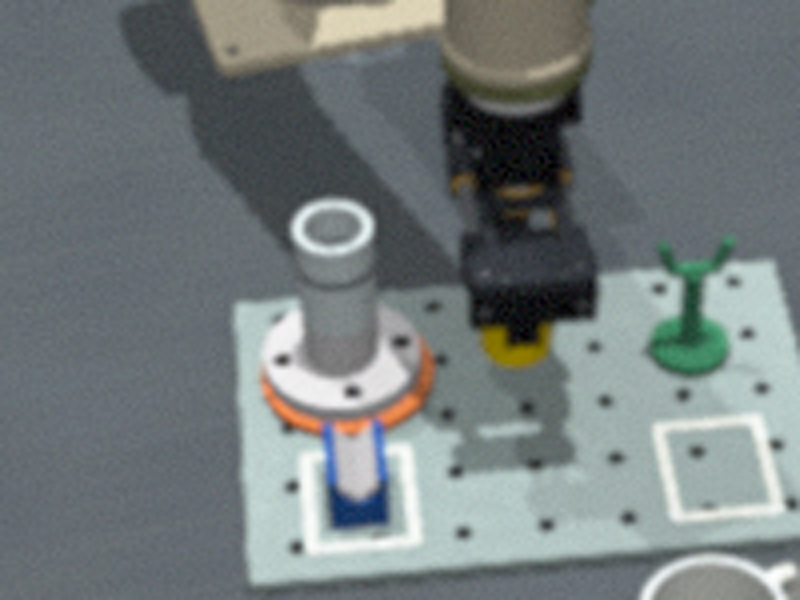

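View pics/w14.png

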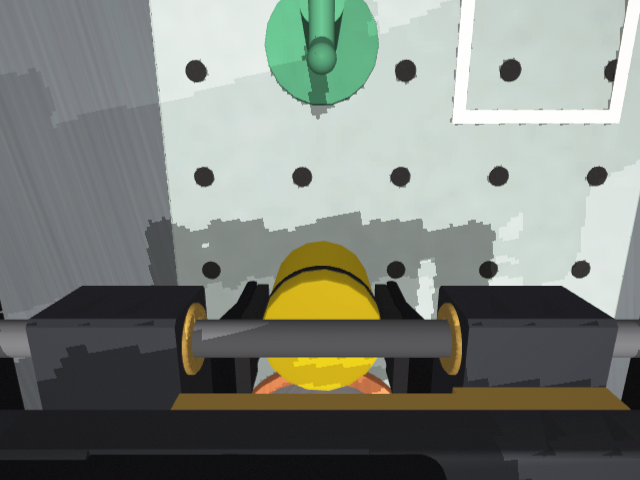

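Request:
jog_arm --commands '[{"translation": [0,0,-8],"twist": 0},{"translation": [0,0,-6],"twist": 0},{"translation": [0,0,-2.5],"twist": 0},{"translation": [0,0,0],"twist": 0},{"translation": [0,0,0],"twist": 0}]'

```text
time: 34.35
ee_pos: [0.4799, -0.0017, 0.0398]
eef_rot: [-0.704, 0.067, -0.067, 0.704]
ft_force: [-0.1, 0.4, -2.6]
width: 0.0454
```

Request:
jog_arm --commands '[{"translation": [0,0,-0.7],"twist": 0},{"translation": [0,0,0],"twist": 0},{"translation": [0,0,0],"twist": 0}]'

```text
time: 34.65
ee_pos: [0.4799, -0.0018, 0.0392]
eef_rot: [0.704, -0.067, 0.067, -0.704]
ft_force: [0.2, 0.2, -1.6]
width: 0.0455
```

Request:
jog_arm --commands '[{"translation": [0,0,-0.7],"twist": 0},{"translation": [0,0,0],"twist": 0},{"translation": [0,0,0],"twist": 0}]'

```text
time: 34.95
ee_pos: [0.4799, -0.0018, 0.0385]
eef_rot: [-0.704, 0.067, -0.067, 0.704]
ft_force: [0.1, -0.1, -1.2]
width: 0.0456
```

Request:
jog_arm --commands '[{"translation": [0,0,-0.6],"twist": 0},{"translation": [0,0,0],"twist": 0},{"translation": [0,0,0],"twist": 0}]'

```text
time: 35.25
ee_pos: [0.48, -0.0018, 0.0384]
eef_rot: [0.704, -0.067, 0.067, -0.704]
ft_force: [-3.8, -0.7, 8.3]
width: 0.0457
```

Contact. I'll release, rise and back off toward the robot's right.

Request:
jog_arm --commands '[{"translation": [0,0,0.3],"twist": 0},{"translation": [0,0,0],"twist": 0},{"translation": [0,0,0],"twist": 0},{"translation": [0,0,0],"twist": 0},{"translation": [0,0,0],"twist": 0},{"translation": [0,0,0],"twist": 0},{"translation": [0,0,20],"twist": 0},{"translation": [0,0,40],"twist": 0},{"translation": [0,0,40],"twist": 0},{"translation": [0,0,40],"twist": 0},{"translation": [0,0,40],"twist": 0},{"translation": [0,0,0],"twist": 0},{"translation": [0,0,0],"twist": 0}]' --grip 0

```text
time: 36.55
ee_pos: [0.4802, -0.0018, 0.2186]
eef_rot: [0.704, -0.067, 0.068, -0.704]
ft_force: [0.8, -0.7, -0.9]
width: 0.0873
```

Request:
jog_arm --commands '[{"translation": [0,25,0],"twist": 0},{"translation": [0,25,0],"twist": 0},{"translation": [0,25,0],"twist": 0},{"translation": [0,25,0],"twist": 0},{"translation": [0,25,0],"twist": 0},{"translation": [0,25,0],"twist": 0},{"translation": [0,25,0],"twist": 0},{"translation": [0,25,0],"twist": 0},{"translation": [0,25,0],"twist": 0},{"translation": [0,25,0],"twist": 0},{"translation": [0,25,0],"twist": 0},{"translation": [0,25,0],"twist": 0},{"translation": [0,25,0],"twist": 0},{"translation": [0,25,0],"twist": 0},{"translation": [0,0,0],"twist": 0},{"translation": [0,0,0],"twist": 0}]'

```text
time: 38.15
ee_pos: [0.4791, 0.3481, 0.2164]
eef_rot: [0.704, -0.067, 0.066, -0.703]
ft_force: [0.4, -1.0, -0.1]
width: 0.0873
```

```bash
python3 -c "
from h import *
st(); snap('top','t15');snap('scene','s15');crop('s15',200,130,200,150,4,'s15c');crop('t15',200,180,200,160,4,'t15c')"
```

```text
t 38.15 ee [479.1 348.1 216.4] jawyaw -0.189 ty [-0.002 -0.001 -1.   ] F [ 0.4 -1.  -0.1] w 87.3 q [-0.1   0.36 -0.77  1.53  0.25  1.36 -1.07]
```

View pics/t15c.png

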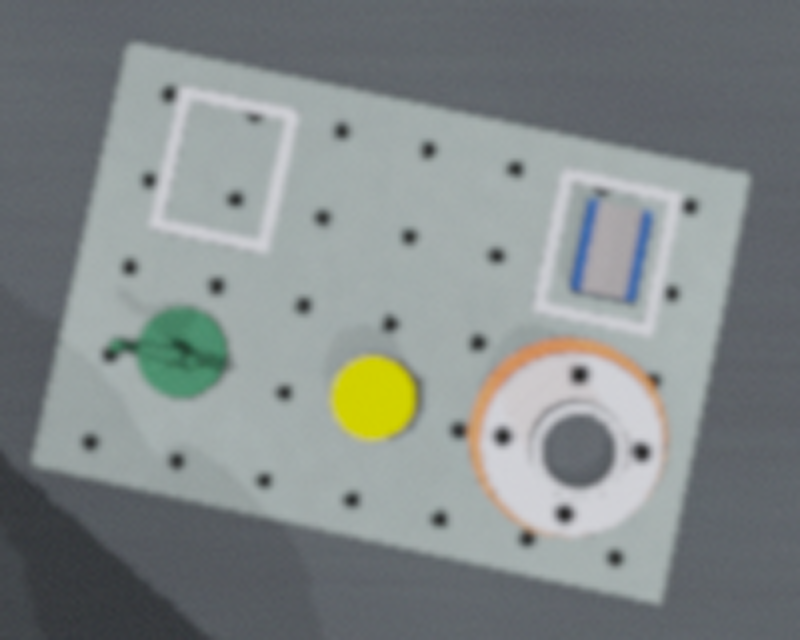

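View pics/s15c.png

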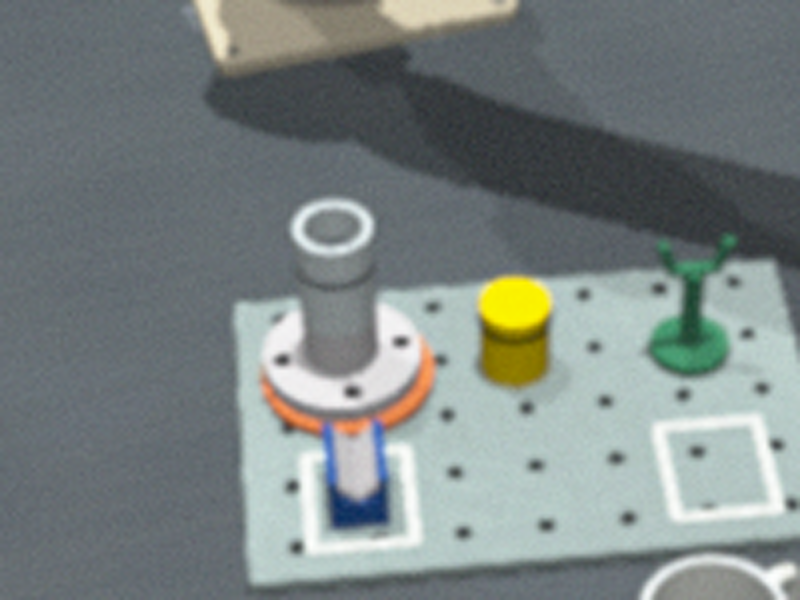

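View pics/t15.png

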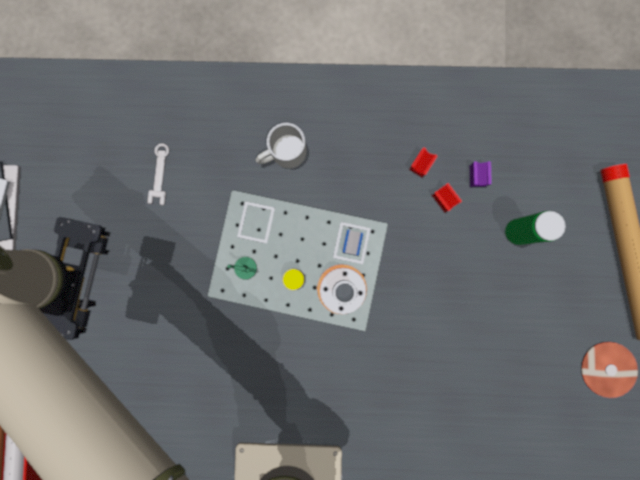

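```bash
python3 -c "
from h import *
c=load('t15')
P=lambda u,v,z:np.round(px2w(c,(u+.5)/4-.5+200,(v+.5)/4-.5+180,z)*1000,1)
print('tin',P(374,398,.067),'disc',P(573.5,444,.034),'pipe',P(579,451,.14),'vb',P(613,250,.054))"
```

```text
tin [478.9  -4.4  67. ] disc [ 456.1 -111.6   34. ] pipe [ 457.7 -111.3  140. ] vb [ 561.4 -129.7   54. ]
```

All parts are within tolerance: the tin is about 3 mm off, the flange about 4 mm, the pipe about 2 mm from the flange axis, and the V-block about 1 mm. Handing in.

```bash
python3 -c "
from bench import *
print(close_job())"
```

```text
the job is handed in; nothing more can be done
None
```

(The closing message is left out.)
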